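# Pass a tray of rolls through the spring gate of a bakery chute

### The arm

A 6-joint arm with a two-finger parallel gripper is mounted at the origin on the work surface. World frame = base frame: x ahead of the robot, y to its left, z up, the work surface at z = 0. Lengths are in m, angles in rad, forces in N, time in s.
With the tool pointing down it reaches from about 0.35 to 0.85 m from the base axis. Payload 8.1 kg.
Tool frame: the origin (TCP) lies midway between the tips of the shut fingers; the grasp point (between the pads) lies robot.grip_depth behind it (robot.grip_depth is the distance from the TCP to the grasp point, in m); z points along the fingers, y is the line along which they close (so a half turn about z gives the same grasp; the last joint's range is limited). The gripper opens to 93 mm and grips with 3 to 60 N. Pads are 15 mm wide; open, the fingers measure 128 mm over their backs; the gripper's body (75 mm by 188 mm) begins 65 mm behind the grasp point.
Start: joints at [1.102, 0.13, 1.488, -0, 1.523, -0.085], TCP at [0.225, 0.556, 0.219] pointing down, gripper open.
Joint ranges: [-2.96, 2.96], [-0.89, 2.26], [0.02, 2.5], [-1.34, 4.48], [0, 2.73], [-2.66, 2.66]. Speed limits (rad/s): [2.39, 2.39, 2.79, 3.14, 3.14, 3.14].

### API

Orientations are given as a rotation vector (axis times angle).
In Python, from plant import robot gives the robot as it stands.
- The arm moves only by the tool carry_out, never from a script. Its argument "rows" is a list of rows, each a list of 6 numbers: the shift along the tool's x, y, z in m, then the turn, a rotation vector about the tool's x, y, z in degrees. A call has 1 to 12 rows; each row is the pose to reach, as a shift and turn from the pose commanded when the call began, along the tool's axes at that moment; what a row does not reach only later rows make up. A row lasts 1/8 s, in which the tool goes at most 62.5 mm and 10.7 degrees, less where a joint would pass 70% of its speed; a pose out of reach is approached as far as the arm can. A call with a gripper value outside its range is refused whole. "jaw" is the closure in counts, from 0 (fully open) to 255 (shut), set as the call begins (left out, the last holds). The fingers move at their own pace and stop on an object; "force" is the grip in N (left out, the last holds). Time passes only in rows, so rows that repeat a pose let the fingers close. It gives the time, the measured TCP pose, the force, the opening and the grip force at its end, in the units of the state.
- robot.read_state(): the state, without advancing time (a new reading comes with each control period).
- robot.read_camera(name): name is "side" or "top"; returns the picture (400x640x3 uint8, red, green, blue); there is no depth.
- robot.camera_model(name): a dict with "fx", "fy", "cx", "cy" (pixels), "R" (3x3) and "t" (3): a world point X has camera coordinates R X + t. Camera axes: x right, y down, z forward; pixel columns grow to the right and rows downward; lengths in m; the calibration is good to about 2 mm. A picture is of the moment at which its call begins. camera_model takes no time and is no camera call.
- robot.close_job(): hands the job in; it is judged then, once.
Trained networks look in the newest picture that a camera, given by its name, has taken for a name from the list of things; names that differ only in an ending like _2 or _b are one class to them, and where a whole thing is asked for, a point or a joint stands for the part that bears it (a point fixed in the world has none). Each returns a list of dicts, best first, with "conf" (0 to 1); they miss things now and then, are a little off and sometimes report something else, mostly with a low value. They report only what shows in the picture. A call takes as long as a camera call. They do not tell look-alikes from the thing itself.
- robot.outline_of(camera, target): "pixels" (400x640 bool, what is visible of it) and "pixel" ([column, row] in pixels, amid what is visible of it).
The state is a dict: "t": time; "q": joint angles; "dq": joint speeds; "joint_torque": joint torques, N m; "tool_pos": TCP position; "orientation": TCP orientation; "force": force on the tool from outside, world axes, zero at the start; "wrist_torque": the same for the moment, N m; "opening": finger opening in m; "gripper_force": force on a finger pad.
Only numpy, scipy, OpenCV 4.12 (cv2) and the standard library are available. Lean on these libraries where they do the work, as an engineer would, in place of code of your own. Each camera call takes 0.05 s, during which the arm holds its last target. There are 200 camera calls.

### The job

Press down the long plate beside the chute with one fingertip so that the gate stays up, and with the other finger push the tray of rolls by its handle under the gate until the tray's box is completely past it; then take the hand away so that the gate drops fully shut behind the box, beside the stem of its handle. Push only: the tray must stay down in the chute with its rolls in it, and the other things on the table are to be left where they stand.

Things in the scene. Friction and masses are not known exactly. Their poses are not given: they have to be found in the camera images.
- chute: Fixed open-topped metal channel. Origin: on the table, midway between its walls, below the gate. Its +y is the direction of travel, +x across it away from the robot, z up (all 'chute' values below are in this frame). Floor 6 mm thick; inside x -56 to +56 mm; walls 4 mm thick, 46 mm high; open entry at y = -310 mm, end wall at y = +206 mm.
- axle (a point): Middle of the gate's hinge axle: 10 mm rod along the chute at chute x = -68, z = 75 mm, above and just outside the near wall, between two posts 16 x 12 mm, 84 mm high, at x = -70, y = -318 and +28 mm.
- gate (a joint): Gate angle about the axle (rad): 0 shut, grows as the gate lifts, stop at 0.8. From 0.5 up it clears tray and rolls (0.6 to 0.7 is good). Its spring shuts it when let go; holding takes 3 to 7 N on the plate. The tray cannot push it open. The arm, 8 mm wide, crosses the chute at y = 0; raised, it stands up to 160 mm high, so keep the middle of the fingers at chute y below -50 mm.
- press_plate (a point): Centre of the top of the gate's press plate: steel, 50 mm wide, 275 mm long, outside the near wall, chute y -310 to -35 mm; shut, its centre is at chute x -118, z 62 mm. Pressed down anywhere along it, it lifts the gate; at 0.65 rad its middle is at x -100, z 35 mm, outer edge tilted down 0.45 rad. A fingertip at chute x about -110 mm can press it and slide along it.
- tongue_tip (a point): Lower end of the steel tongue that hangs from the gate's arm and blocks the tray, middle of its width: chute x = +37, y = 0, z = 16 mm when shut. Tongue 34 mm wide (x +20 to +54 mm), 6 mm thick.
- tray: Loose wooden tray in the chute before the gate, 0.3 to 0.55 kg. Origin: centre of its box's underside; axes as the chute's. Box 104 (x) by 120 (y) mm, 35 mm high, 5 mm walls and floor. Behind it a T handle: flat stem x -30 to 0 mm, 8 mm thick, to an upright push board. The box is past the gate when its rear wall (y = -60 mm) is beyond the tongue: origin at chute y 70 to 90 mm.
- push_face (a point): Point on the rear face of the tray's upright push board (tray x -45 to +25 mm, 8 mm thick, top 60 mm above the tray's underside, rear face at tray y = -135 mm), middle of its width, 45 mm above the underside. Push here towards chute +y.
- roll_a: Loose bread roll in the tray's box, 52 mm across, 40 mm high, origin under its centre.
- roll_b: A second such roll in the tray's box.
- jar: Bystander: glass jar, 60 mm across, 85 mm high, origin under its centre, beyond the chute.
- mug: Bystander: white mug, 74 mm across, 85 mm high, origin under its centre, beyond the chute.
- scraper: Bystander: dough scraper lying flat, steel blade 100 x 75 mm, wooden grip 20 mm thick, on the near side of the chute past the gate.
- tin: Bystander: steel can, 68 mm across, 70 mm high, origin under its centre, on the near side of the chute near its far end.
- brush: Bystander: flour brush lying on the right of the table.
- weight: Bystander: brass scale weight, 44 mm across, 60 mm high, on the right of the table.
There are look-alikes about, which are no part of the job. What is shaped like the roll_a but green is not meant.

How it is judged:
On the way:
1. a finger holds the gate up by its plate while the tray's box slides under it (value of joint gate above 0.3 rad and contact force between the fingers and gate above 0.3 N and y of tray in the frame of chute between -0.04 and 0.04 m), for 0.2 s.
At the end, for the whole second after the job is handed in: The tray lies flat and at rest on the chute's floor with its box wholly past the gate (origin more than 63 mm beyond the gate line), both rolls in it, and the gate is shut (below 0.06 rad) (y of tray in the frame of chute between 0.063 and 0.15 m and value of joint gate below 0.06 rad and z of tray in the frame of chute between 0.002 and 0.01 m and angle between the y axis of tray and the y axis of chute, either way round below 0.12 rad and angle between tray's own z axis and vertical below 0.06 rad and linear speed of tray below 0.01 m/s and z of each of roll_a, roll_b in the frame of tray below 0.04 m and horizontal distance between each of roll_a, roll_b and tray below 0.07 m); the robot touches nothing.
It fails at once if the tray is lifted (more than 10 mm off the chute's floor) or tipped (z of tray in the frame of chute above 0.016 m or angle between tray's own z axis and vertical above 0.2 rad).
It fails at once if a roll leaves the tray (z of any of roll_a, roll_b in the frame of tray above 0.04 m or horizontal distance between any of roll_a, roll_b and tray above 0.08 m).
It fails at once if a bystander is moved more than 20 mm (distance of any of jar, mug, scraper, tin, brush, weight from where it was at the start of the episode above 0.02 m).
It also fails if it takes over 45 s, if anything falls off the work surface, if the arm or the gripper's body presses on something with over 40 N, if the wrist force passes 120 N, or if a joint passes its speed limit or range.

## Working session

There is one attempt and no reset: what is moved stays moved. The work goes in short steps, Python scripts to look and compute and a tool call to move; the robot and the scene stay as the last step left them, time stands still between calls to the robot, and variables do not carry over. Pictures are saved under pics/ and viewed, at most 10 in all, crops included, and the job is handed in when it is done.

Besides the shell and the picture viewer there is one more tool, called in YAML: its name, and indented under it one key for each argument. carry_out: Moves the arm, as the interface text tells. Its arguments: {"type":"object","properties":{"rows":{"type":"array"},"jaw":{"type":"number"},"force":{"type":"number"}},"required":["rows"]}

```bash
mkdir -p pics; ls; python3 - <<'E'
from plant import robot
import cv2, numpy as np
for c in("top","side"):
    im=robot.read_camera(c); cv2.imwrite(f"pics/{c}0.png",im[:,:,::-1])
    m=robot.camera_model(c); print(c,{k:np.round(v,4).tolist() for k,v in m.items()})
    for n in("chute","gate","press_plate","tray","push_face","roll_a"):
        for d in robot.outline_of(c,n)[:3]:
            ys,xs=np.nonzero(d["pixels"]); print(n,round(d["conf"],2),np.round(d["pixel"]),xs.min(),xs.max(),ys.min(),ys.max())
s=robot.read_state(); print(s["t"],s["tool_pos"],s["orientation"],s["force"],s["opening"],robot.grip_depth)
E
```

```text
pics
top {'fx': 378.0738, 'fy': 378.0738, 'cx': 316.437, 'cy': 198.5855, 'R': [[-0.0277, -0.999, -0.036], [-0.9968, 0.0303, -0.0738], [0.0749, 0.0338, -0.9966]], 't': [0.0165, 0.5456, 1.1526]}
chute 0.89 [282. 201.] 200 373 164 251
gate 0.61 [319. 236.] 259 368 178 251
press_plate 0.86 [319. 237.] 260 369 177 251
tray 0.67 [315. 234.] 258 369 177 251
tray 0.58 [307. 198.] 281 346 180 216
push_face 0.64 [307. 200.] 281 346 181 215
push_face 0.38 [316. 235.] 259 369 178 251
roll_a 0.74 [295. 194.] 286 301 189 204
roll_a 0.68 [286. 271.] 276 292 265 280
roll_a 0.62 [287. 131.] 277 292 121 137
side {'fx': 362.3319, 'fy': 362.3319, 'cx': 319.7458, 'cy': 195.4617, 'R': [[0.9297, -0.3679, 0.0164], [-0.192, -0.5224, -0.8308], [0.3142, 0.7692, -0.5564]], 't': [-0.5167, 0.1575, 0.9572]}
chute 0.56 [301. 207.] 265 360 148 257
gate 0.64 [287. 202.] 265 321 166 238
press_plate 0.67 [286. 199.] 265 321 166 237
press_plate 0.18 [313. 331.] 272 339 302 376
tray 0.91 [320. 208.] 293 333 183 230
tray 0.16 [287. 199.] 264 322 166 237
push_face 0.64 [320. 206.] 294 333 184 231
roll_a 0.7 [309. 190.] 304 319 186 197
roll_a 0.55 [327. 265.] 316 335 254 273
roll_a 0.52 [238. 205.] 230 244 197 211
0.7 [0.22465343 0.55637209 0.21866766] [5.99131164e-01 3.08390407e+00 9.28034098e-05] [0.20658052 0.47051916 0.50621246] 0.09346556638679394 0.0188
```

```bash
python3 - <<'E'
import cv2
a=cv2.imread("pics/top0.png")[100:300,170:430]; cv2.imwrite("pics/t1.png",cv2.resize(a,None,fx=3,fy=3,interpolation=cv2.INTER_CUBIC))
a=cv2.imread("pics/side0.png")[120:300,200:420]; cv2.imwrite("pics/s1.png",cv2.resize(a,None,fx=3.3,fy=3.3,interpolation=cv2.INTER_CUBIC))
E
```

```text
(no output)
```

View pics/t1.png

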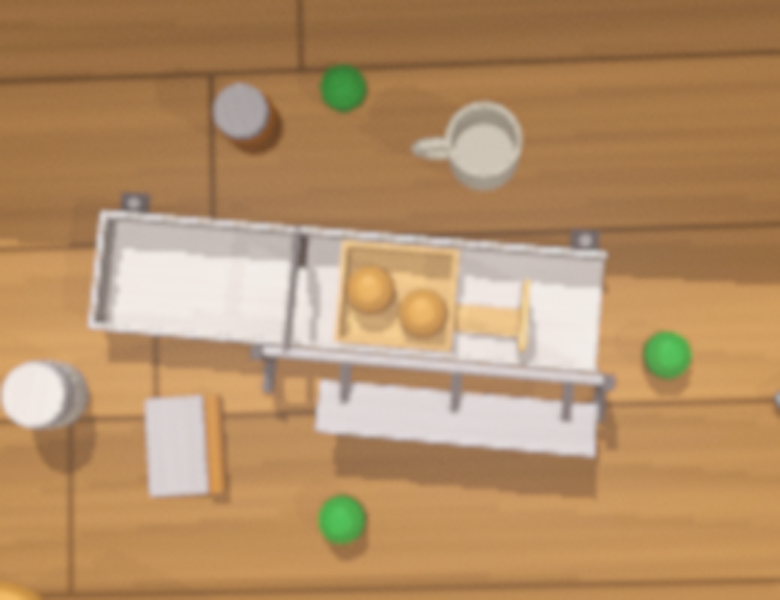

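View pics/s1.png

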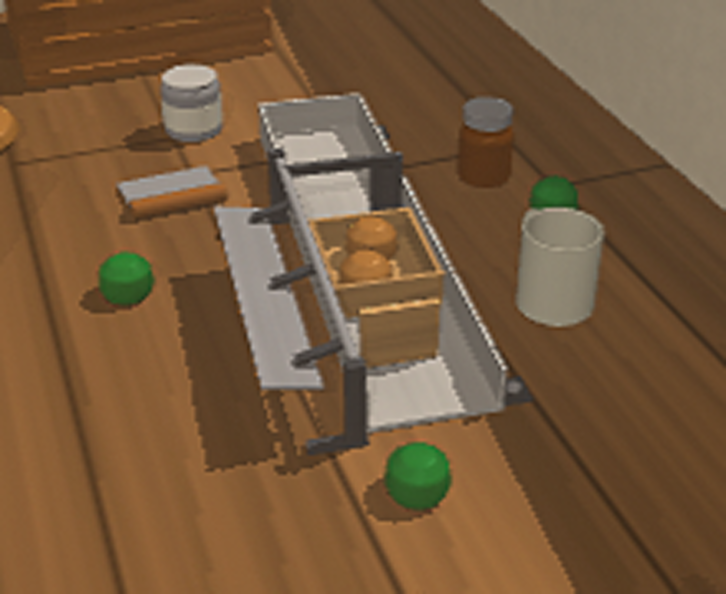

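The top crop (pixel = crop/3 + (170,100)) shows the chute corners at about (102,212), (606,253) and (90,328), with the plate in front at (319–600, 380–456). The tray box corners are (343,241) to (453,353), and the push board top is near (525,280)–(520,348). The side crop agrees.

Look-alikes: the green balls in the top crop at (343,88), (667,355) and (343,520) are not rolls. The tan rolls in the tray at (370,288) and (423,312) are the right ones. There is only one chute, one tray and one plate.

```bash
cat > h.py <<'E'
from plant import robot
import numpy as np, cv2
from scipy.optimize import least_squares
from scipy.spatial.transform import Rotation as Ro
CAM={c:robot.camera_model(c) for c in("top","side")}
def proj(c,X):
    m=CAM[c]; P=np.asarray(X)@np.array(m["R"]).T+np.array(m["t"]); return np.c_[m["fx"]*P[:,0]/P[:,2]+m["cx"],m["fy"]*P[:,1]/P[:,2]+m["cy"]]
def w(p,X):  # chute mm -> world m
    X=np.asarray(X,float)/1000; c,s=np.cos(p[2]),np.sin(p[2])
    return np.c_[p[0]+c*X[:,0]-s*X[:,1],p[1]+s*X[:,0]+c*X[:,1],X[:,2]]
def unw(p,x):
    d=np.asarray(x,float)-[p[0],p[1],0]; c,s=np.cos(p[2]),np.sin(p[2]); return 1000*np.array([c*d[0]+s*d[1],-s*d[0]+c*d[1],d[2]])
T=lambda a:np.array(a)/3+[170,100]
S=lambda a:np.array(a)/3.3+[200,120]
E
python3 - <<'E'
from h import *
tp=T([(102,212),(606,253),(90,328),(319,380),(316,432),(596,456),(600,405)])
tX=[(60,210,46),(60,-310,46),(-60,210,46),(-93.5,-35,57),(-142.5,-35,67),(-142.5,-310,67),(-93.5,-310,57)]
sp=S([(502,410),(360,95),(262,104),(217,207),(262,388),(322,385)])
sX=[(60,-310,46),(60,210,46),(-60,210,46),(-142.5,-35,67),(-142.5,-310,67),(-93.5,-310,57)]
f=lambda p:np.r_[(proj("top",w(p,tX))-tp).ravel(),(proj("side",w(p,sX))-sp).ravel()]
r=least_squares(f,[.5,.05,-.05],loss="soft_l1"); p=r.x
print("chute",p,np.round(f(p).reshape(-1,2),1).tolist()); np.save("p.npy",p)
bt=T([(343,241),(459,250),(453,353),(337,344),(528,281),(521,349)]); bX=np.array([(52,60,41),(52,-60,41),(-52,-60,41),(-52,60,41),(25,-131,66),(-45,-131,66)])
g=lambda q:(proj("top",w(p,bX+[q[0],q[1],0]))-bt).ravel()
r=least_squares(g,[0,-100]); print("tray",r.x,np.round(r.fun,1))
s=robot.read_state(); R=Ro.from_rotvec(s["orientation"]); print("R",R.as_matrix().round(3).tolist(), "tcp chute",unw(p,s["tool_pos"]).round())
print("chute x dir",np.cos(p[2]),np.sin(p[2]))
E
```

```text
chute [ 0.55902507  0.14178199 -0.1160924 ] [[0.3, -0.7], [1.1, -0.2], [0.0, -0.6], [1.4, 0.0], [0.4, -0.8], [-0.1, -0.3], [-0.5, -0.1], [0.7, -12.7], [-0.9, -0.9], [-2.0, -0.4], [-1.9, -0.6], [-1.1, -0.3], [-0.4, 0.6]]
tray [ -2.43717169 -99.8556779 ] [ 0.2 -0.1  0.4  0.2 -0.5 -0.2 -1.1 -0.6  0.3 -0.1  0.7  0.7]
R [[-0.927, 0.374, 0.0], [0.374, 0.927, 0.0], [-0.0, 0.0, -1.0]] tcp chute [-380.  373.  219.]
chute x dir 0.9932688421329954 -0.11583180585564055
```

carry_out:
  rows:
    - [-0.02,-0.02,0,0,0,3]
    - [-0.06,-0.065,0,0,0,9]
    - [-0.1,-0.11,0,0,0,15]
    - [-0.14,-0.155,0,0,0,22]
    - [-0.18,-0.2,0,0,0,28]
    - [-0.22,-0.24,0,0,0,34]
    - [-0.26,-0.285,0,0,0,41]
    - [-0.3,-0.33,0,0,0,47]
    - [-0.34,-0.37,0,0,0,53]
    - [-0.38,-0.415,0,0,0,60]
    - [-0.42,-0.46,0,0,0,66]
    - [-0.45,-0.493,0,0,0,71]
  jaw: 0

```text
t: 2.2
tool_pos: [0.4578, -0.0718, 0.2189]
orientation: [2.283, 2.157, 0.001]
force: [1.0, 0.1, 0.5]
opening: 0.0932
gripper_force: 0.0
```

```bash
cat > st.py <<'E'
from h import *
p=np.load("p.npy"); s=robot.read_state(); R=Ro.from_rotvec(s["orientation"]).as_matrix()
c=unw(p,s["tool_pos"]); ch=np.array([[np.cos(p[2]),-np.sin(p[2]),0],[np.sin(p[2]),np.cos(p[2]),0],[0,0,1]])
print("t",round(s["t"],2),"chute tcp",c.round(1),"force chute",(ch.T@s["force"]).round(1),"open",round(s["opening"],4),"yaw err deg",round(np.degrees(np.arctan2(R[1,1],R[0,1])-p[2]),2),"tilt",R[:2,2].round(3),"q",np.round(s["q"],2))
print("tool axes in chute\n",(ch.T@R).round(3))
E
python3 st.py
```

```text
t 2.2 chute tcp [ -75.9 -223.9  218.9] force chute [1.  0.2 0.5] open 0.0932 yaw err deg 3.39 tilt [ 0.001 -0.   ] q [-0.27 -0.25  1.85 -0.    1.54 -0.21]
tool axes in chute
 [[-0.059  0.998  0.001]
 [ 0.998  0.059 -0.   ]
 [-0.     0.001 -1.   ]]
```

carry_out:
  rows:
    - [-0.02,0.009,0.01,0,0,2]
    - [-0.037,0.017,0.03,0,0,3.5]
    - [-0.037,0.017,0.06,0,0,3.5]
    - [-0.037,0.017,0.09,0,0,3.5]
    - [-0.037,0.017,0.115,0,0,3.5]
    - [-0.037,0.017,0.115,0,0,3.5]

```text
t: 2.95
tool_pos: [0.4706, -0.1065, 0.1016]
orientation: [-2.341, -2.09, 0.003]
force: [0.3, -1.2, -0.3]
opening: 0.0931
gripper_force: 0.0
```

```bash
python3 - <<'E'
exec(open("st.py").read())
for c_ in("top","side"):
    im=robot.read_camera(c_)[:,:,::-1]
    X=[(c[0]-55,c[1],c[2]),(c[0]+55,c[1],c[2])]; print(c_,proj(c_,w(p,X)).round(1).tolist())
    a=(im[150:270,230:390] if c_=="top" else im[120:270,240:390])
    cv2.imwrite(f"pics/{c_}2.png",cv2.resize(a,None,fx=4,fy=4,interpolation=cv2.INTER_CUBIC))
a=cv2.imread("pics/top2.png");b=cv2.imread("pics/side2.png")
E
```

```text
t 2.95 chute tcp [ -59.1 -256.9  101.6] force chute [ 0.4 -1.2 -0.3] open 0.0931 yaw err deg 0.16 tilt [-0.004  0.001] q [-0.33 -0.1   1.94 -0.    1.31 -0.22]
tool axes in chute
 [[-0.003  1.    -0.004]
 [ 1.     0.003  0.001]
 [ 0.001 -0.004 -1.   ]]
top [[352.0, 240.8], [355.1, 202.5]]
side [[285.0, 212.7], [325.2, 207.0]]
```

View pics/side2.png

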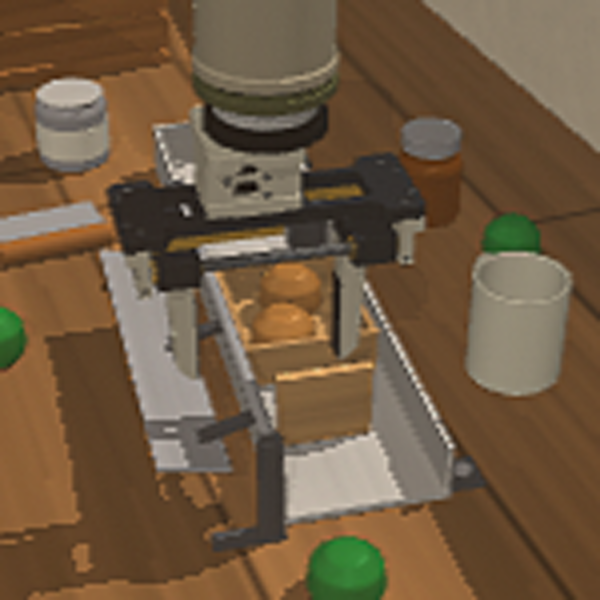

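View pics/top2.png

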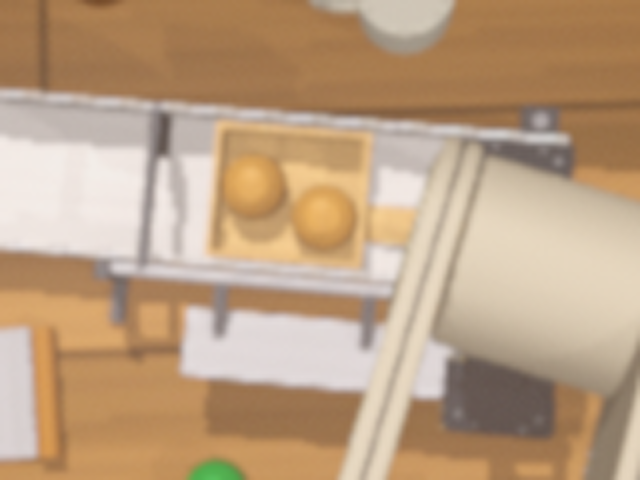

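carry_out:
  rows:
    - [-0.002,0,0.015,0,0,0]
    - [-0.002,0,0.03,0,0,0]
    - [-0.002,0,0.038,0,0,0]
    - [-0.002,0,0.044,0,0,0]
    - [-0.002,0,0.05,0,0,0]
    - [-0.002,0,0.056,0,0,0]
    - [-0.002,0,0.062,0,0,0]
    - [-0.002,0,0.067,0,0,0]
    - [-0.002,0,0.068,0,0,0]
    - [-0.002,0,0.068,0,0,0]

```text
t: 4.3
tool_pos: [0.4756, -0.1103, 0.0384]
orientation: [2.339, 2.088, 0.005]
force: [4.0, -0.9, 11.7]
opening: 0.093
gripper_force: 4.7
```

```bash
python3 - <<'E'
exec(open("st.py").read())
a=robot.read_camera("side")[:,:,::-1][120:270,240:390]
cv2.imwrite("pics/side3.png",cv2.resize(a,None,fx=4,fy=4,interpolation=cv2.INTER_CUBIC))
E
```

```text
t 4.3 chute tcp [ -53.7 -260.1   38.4] force chute [ 4.  -0.4 11.7] open 0.093 yaw err deg 0.17 tilt [ 0.007 -0.002] q [-0.33 -0.01  1.98 -0.    1.17 -0.22]
tool axes in chute
 [[-0.003  1.     0.007]
 [ 1.     0.003 -0.002]
 [-0.002  0.007 -1.   ]]
```

View pics/side3.png

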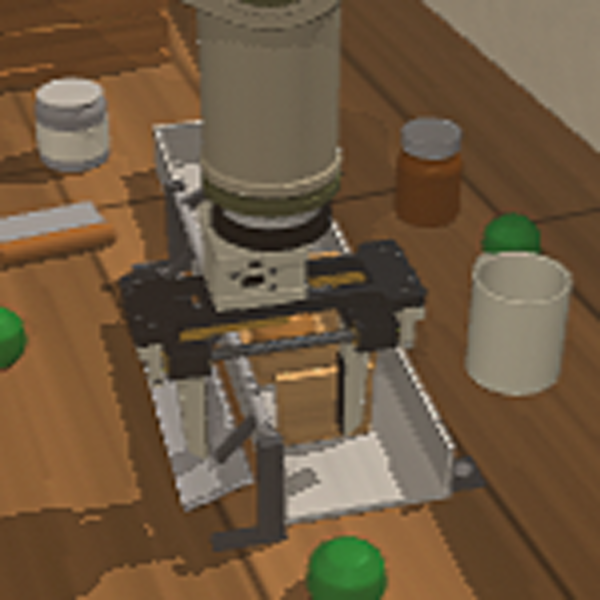

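```bash
python3 - <<'E'
exec(open("st.py").read())
px=np.array([(185,508),(252,482)])/4+[240,120]
def pl(a,y=-310):
    o=[]
    for u,v in((-74.5,-8),(-25.5,-18)):
        o.append((-68+u*np.cos(a)-v*np.sin(a)*1.0,y,75+u*np.sin(a)+v*np.cos(a)))
    return o
for a in(0,.4,.5,.6,.65,.7,.8): print(a,np.round(pl(a)[0]),(proj("side",w(p,pl(a)))-px).round(1).tolist())
E
```

```text
t 4.35 chute tcp [ -53.7 -260.1   38.5] force chute [ 4.2 -0.1 10.4] open 0.0932 yaw err deg 0.17 tilt [ 0.007 -0.002] q [-0.33 -0.01  1.98 -0.    1.17 -0.22]
tool axes in chute
 [[-0.003  1.     0.007]
 [ 1.     0.003 -0.002]
 [-0.002  0.007 -1.   ]]
0 [-142. -310.   67.] [[-7.9, -9.7], [-5.8, -3.2]]
0.4 [-134. -310.   39.] [[-4.0, -1.9], [-2.4, -1.3]]
0.5 [-130. -310.   32.] [[-2.4, -0.3], [-1.3, -1.0]]
0.6 [-125. -310.   26.] [[-0.6, 1.1], [-0.3, -0.8]]
0.65 [-122. -310.   24.] [[0.4, 1.8], [0.3, -0.7]]
0.7 [-120. -310.   21.] [[1.4, 2.3], [0.8, -0.7]]
0.8 [-114. -310.   16.] [[3.6, 3.4], [2.0, -0.7]]
```

carry_out:
  rows:
    - [0.006,0,0.001,0,0,0]
    - [0.012,-0.001,0.002,0,0,0]
    - [0.018,-0.001,0.002,0,0,0]
    - [0.025,-0.001,0.002,0,0,0]
    - [0.034,-0.001,0.002,0,0,0]
    - [0.043,-0.001,0.002,0,0,0]
    - [0.05,-0.001,0.002,0,0,0]

```text
t: 5.22
tool_pos: [0.4774, -0.0606, 0.0345]
orientation: [2.342, 2.091, -0.002]
force: [-3.1, -6.9, 6.6]
opening: 0.093
gripper_force: 4.3
```

```bash
python3 - <<'E'
exec(open("st.py").read())
a=robot.read_camera("side")[:,:,::-1][130:260,255:385]
b=robot.read_camera("top")[:,:,::-1][160:260,200:370]
cv2.imwrite("pics/b4.png",np.hstack([cv2.resize(a,(400,400),interpolation=cv2.INTER_CUBIC),cv2.resize(b,(400,235),interpolation=cv2.INTER_CUBIC) if 0 else cv2.copyMakeBorder(cv2.resize(b,(400,235),interpolation=cv2.INTER_CUBIC),0,165,0,0,cv2.BORDER_CONSTANT)]))
E
```

```text
t 5.22 chute tcp [ -57.7 -210.5   34.5] force chute [-2.3 -7.2  6.6] open 0.093 yaw err deg 0.17 tilt [ 0.001 -0.003] q [-0.23 -0.02  1.99 -0.    1.16 -0.12]
tool axes in chute
 [[-0.003  1.     0.001]
 [ 1.     0.003 -0.003]
 [-0.003  0.001 -1.   ]]
```

View pics/b4.png

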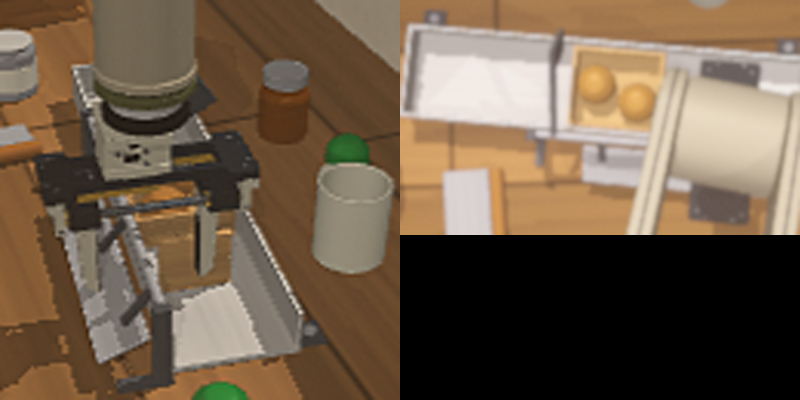

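carry_out:
  rows:
    - [0.01,-0.001,0,0,0,0]
    - [0.02,-0.002,0,0,0,0]
    - [0.032,-0.002,0,0,0,0]
    - [0.044,-0.002,0,0,0,0]
    - [0.056,-0.002,0,0,0,0]
    - [0.066,-0.002,0,0,0,0]
    - [0.074,-0.002,0,0,0,0]

```text
t: 6.2
tool_pos: [0.4838, 0.0133, 0.0345]
orientation: [2.342, 2.091, -0.001]
force: [-2.0, -8.0, 7.1]
opening: 0.0927
gripper_force: 4.5
```

```bash
python3 st.py
```

```text
t 6.2 chute tcp [ -59.8 -136.3   34.5] force chute [-1.1 -8.2  7.1] open 0.0927 yaw err deg 0.17 tilt [ 0.001 -0.003] q [-0.08 -0.01  1.99 -0.    1.16  0.04]
tool axes in chute
 [[-0.003  1.     0.001]
 [ 1.     0.003 -0.002]
 [-0.002  0.001 -1.   ]]
```

carry_out:
  rows:
    - [0.01,0,0,0,0,0]
    - [0.021,0,0,0,0,0]
    - [0.032,0,0,0,0,0]
    - [0.043,0,0,0,0,0]
    - [0.053,0,0,0,0,0]
    - [0.061,0,0,0,0,0]
    - [0.066,0,0,0,0,0]
    - [0.07,0,0,0,0,0]
    - [0.07,0,0,0,0,0]

```text
t: 7.32
tool_pos: [0.4918, 0.0832, 0.0345]
orientation: [2.342, 2.091, -0.0]
force: [-1.9, -5.0, 6.6]
opening: 0.0927
gripper_force: 4.0
```

```bash
python3 - <<'E'
exec(open("st.py").read())
a=robot.read_camera("side")[:,:,::-1][120:250,250:380]
b=robot.read_camera("top")[:,:,::-1][160:260,200:370]
cv2.imwrite("pics/b5.png",np.hstack([cv2.resize(a,(400,400),interpolation=cv2.INTER_CUBIC),cv2.copyMakeBorder(cv2.resize(b,(400,235),interpolation=cv2.INTER_CUBIC),0,165,0,0,cv2.BORDER_CONSTANT)]))
for y in(66,76): print(y,((proj("top",w(p,[(-4+52,y+60,41),(-4-52,y+60,41),(50,y-60,41)]))-[200,160])*2.353).round().tolist())
E
```

```text
t 7.33 chute tcp [-60.  -66.   34.5] force chute [-1.3 -5.2  6.6] open 0.0927 yaw err deg 0.17 tilt [ 0.001 -0.002] q [ 0.07  0.03  1.94 -0.    1.16  0.18]
tool axes in chute
 [[-0.003  1.     0.001]
 [ 1.     0.003 -0.001]
 [-0.001  0.001 -1.   ]]
66 [[73.0, 38.0], [65.0, 117.0], [164.0, 44.0]]
76 [[66.0, 38.0], [57.0, 117.0], [156.0, 44.0]]
```

View pics/b5.png

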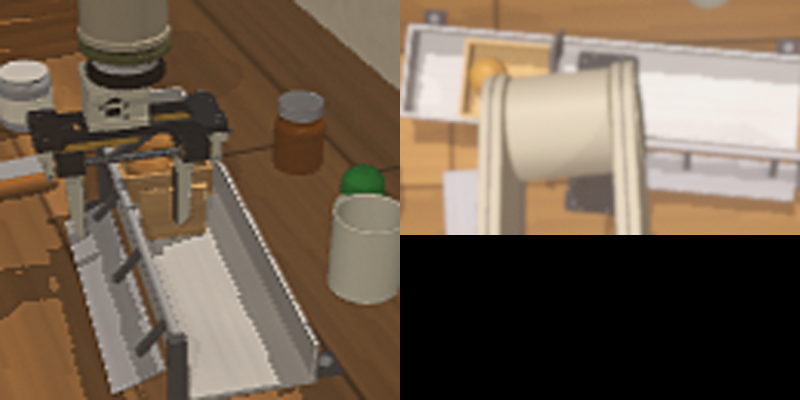

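carry_out:
  rows:
    - [0.002,0,0,0,0,0]
    - [0.003,0,0,0,0,0]
    - [0.003,0,0,0,0,0]
    - [-0.005,0,0,0,0,0]
    - [-0.015,0,0,0,0,0]
    - [-0.02,0,-0.004,0,0,0]
    - [-0.02,0,-0.012,0,0,0]
    - [-0.02,0,-0.02,0,0,0]
    - [-0.02,0,-0.028,0,0,0]
    - [-0.02,0,-0.036,0,0,0]
    - [-0.02,0,-0.05,0,0,0]
    - [-0.02,0,-0.08,0,0,0]

```text
t: 8.93
tool_pos: [0.4878, 0.0641, 0.1135]
orientation: [-2.342, -2.091, 0.003]
force: [0.3, 0.6, 0.0]
opening: 0.0932
gripper_force: 0.0
```

carry_out:
  rows:
    - [-0.03,0,0.0,0,0,0]
    - [-0.07,0,-0.03,0,0,0]
    - [-0.11,0,-0.06,0,0,0]
    - [-0.15,0,-0.08,0,0,0]
    - [-0.19,0,-0.08,0,0,0]
    - [-0.22,0,-0.08,0,0,0]
    - [-0.23,0,-0.08,0,0,0]
    - [-0.23,0,-0.08,0,0,0]

```text
t: 9.93
tool_pos: [0.4628, -0.1645, 0.1939]
orientation: [-2.345, -2.091, -0.0]
force: [-0.2, 1.5, 0.5]
opening: 0.0933
gripper_force: 0.0
```

```bash
python3 - <<'E'
exec(open("st.py").read())
a=robot.read_camera("side")[:,:,::-1][120:250,240:370]
b=robot.read_camera("top")[:,:,::-1][150:250,190:360]
cv2.imwrite("pics/b6.png",np.hstack([cv2.resize(a,(400,400),interpolation=cv2.INTER_CUBIC),cv2.copyMakeBorder(cv2.resize(b,(400,235),interpolation=cv2.INTER_CUBIC),0,165,0,0,cv2.BORDER_CONSTANT)]))
for y in(66,76): print(y,((proj("top",w(p,[(-4+52,y+60,41),(-4-52,y+60,41),(50,y-60,41)]))-[190,150])*2.353).round().tolist())
print((proj("side",w(p,[(20,0,16),(54,0,16)]))-[240,120])*3.077)
E
```

```text
t 9.93 chute tcp [ -60.1 -315.3  193.9] force chute [-0.4  1.5  0.5] open 0.0933 yaw err deg 0.1 tilt [0. 0.] q [-0.45 -0.16  1.82  0.    1.48 -0.33]
tool axes in chute
 [[-0.002  1.     0.   ]
 [ 1.     0.002  0.   ]
 [ 0.     0.    -1.   ]]
66 [[97.0, 62.0], [89.0, 141.0], [188.0, 68.0]]
76 [[89.0, 61.0], [81.0, 140.0], [180.0, 67.0]]
[[218.80058193 196.31840164]
 [248.37633123 192.57226827]]
```

View pics/b6.png

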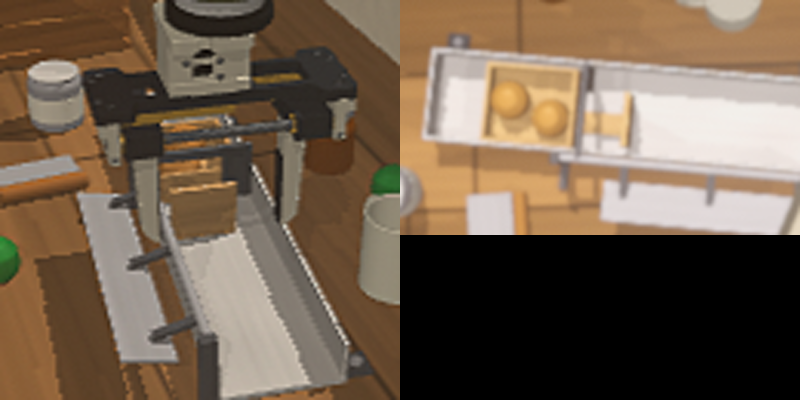

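```bash
python3 - <<'E'
exec(open("st.py").read())
def pl(a,y): return [(-68+u*np.cos(a)-v*np.sin(a),y,75+u*np.sin(a)+v*np.cos(a)) for u,v in((-74.5,-8),(-25.5,-18))]
for a in(0,.1,.2): print(a,((proj("top",w(p,pl(a,-35)))-[190,150])*2.353).round().tolist(),((proj("side",w(p,pl(a,-35)+pl(a,-310)))-[240,120])*3.077).round().tolist())
a=cv2.imread("pics/side0.png").astype(int); b=robot.read_camera("side")[:,:,::-1].astype(int)
m=np.zeros(a.shape[:2],np.uint8); cv2.fillPoly(m,[proj("side",w(p,[(-150,-200,67),(-90,-200,57),(-90,-310,57),(-150,-310,67)])).astype(int)],1)
print("plate-area pixel change",np.abs(a-b).max(2)[m>0].mean())
E
```

```text
t 10.03 chute tcp [ -60.1 -314.4  193.7] force chute [-0.6 -0.6 -0.4] open 0.093 yaw err deg 0.19 tilt [0. 0.] q [-0.44 -0.16  1.82  0.    1.48 -0.33]
tool axes in chute
 [[-0.003  1.    -0.   ]
 [ 1.     0.003  0.   ]
 [ 0.    -0.    -1.   ]]
0 [[202.0, 219.0], [206.0, 180.0]] [[73.0, 191.0], [121.0, 194.0], [118.0, 361.0], [176.0, 361.0]]
0.1 [[203.0, 218.0], [207.0, 179.0]] [[75.0, 197.0], [123.0, 195.0], [120.0, 367.0], [178.0, 363.0]]
0.2 [[204.0, 216.0], [207.0, 177.0]] [[77.0, 203.0], [125.0, 197.0], [122.0, 374.0], [181.0, 364.0]]
plate-area pixel change 3.3528428093645486
```

The side crop shows plate corners at (78,194) and (120,361). That matches the shut prediction, and the plate area is almost unchanged from the first picture. The gate is shut, the tray is at about y = 75 mm with both rolls in it, and the hand is clear of everything.

```bash
python3 -c "
from plant import robot
print(robot.close_job())"
```

```text
the job is handed in; nothing more can be done
None
```

I handed the job in at about 10 s with the tray's box past the gate (origin at about chute y = 75 mm), both rolls in it, the gate shut behind it and the hand clear, judging from the last camera pictures; the hand-in returned no verdict.

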